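# Hang up the headphones and set the stand's knurled cap

### The arm

A 6-joint arm with a two-finger parallel gripper is mounted at the origin on the work surface. World frame = base frame: x ahead of the robot, y to its left, z up, the work surface at z = 0. Lengths are in m, angles in rad, forces in N, time in s.
With the tool pointing down it reaches from about 0.35 to 0.775 m from the base axis. Payload 7.3 kg.
Tool frame: the origin (TCP) lies on the mounting face of the last link; the fingertips stand 178 mm ahead of it and the grasp point (between the pads) lies 159 mm ahead of it (robot.tcp_to_tips is the distance from the TCP to the fingertips, in m); z points along the fingers, y is the direction in which the jaws open and shut (so a half turn about z gives the same grasp; the last joint's range is limited). The gripper opens to 92 mm and grips with 3 to 60 N. Pads are 19 mm wide; open, the fingers measure 130 mm over their backs; the gripper's body (75 mm by 190 mm) begins 47 mm behind the grasp point.
Start: joints at [-1.354, 0.342, 1.524, -0, 1.275, -0.146], TCP at [0.186, -0.491, 0.405] pointing down, gripper open.
Joint ranges: [-2.53, 2.53], [-0.77, 2.02], [0.04, 2.7], [-1, 4.14], [0.28, 2.66], [-3.11, 3.11]. Speed limits (rad/s): [2.57, 2.57, 3.14, 3.14, 3.14, 3.14].

### API

Orientations are given as [roll, pitch, yaw] about the fixed x, y, z axes, in that order (R = Rz(yaw) Ry(pitch) Rx(roll)).
In Python, from cell import robot, viewer gives the robot as it stands.
- The arm moves only by the shell command python3 -m creep 'ROWS' [OPENING] [FORCE]. ROWS is JSON, a list that holds one entry, the list of rows, each a list of 6 numbers: the shift along the world's x, y, z in mm, then the turn, a rotation vector about the world's x, y, z in degrees. A call has 1 to 5 rows; each row shifts and turns the pose as measured when the row begins; what a row does not reach is not made up. A row lasts 1/12 s, in which the tool goes at most 41.7 mm and 7.16 degrees, less where a joint would pass 70% of its speed; a pose out of reach is approached as far as the arm can. A call with a gripper value outside its range is refused whole. OPENING is the closure, from -1 (fully open) to 1 (shut), set as the call begins (- or left out, the last holds). The fingers move at their own pace and stop on an object; FORCE is the grip in N (left out, the last holds). Time passes only in rows, so rows that do not move let the fingers close. It gives the time, the measured TCP pose, the force and the opening at its end, in the units of the state.
- robot.observe(): the state, without advancing time (a new reading comes with each control period).
- viewer.read_camera(name): name is "scene" or "side" or "wrist"; returns the picture (400x640x3 uint8, blue, green, red); there is no depth.
- viewer.camera_model(name): a dict with "fx", "fy", "cx", "cy" (pixels), "pose" (4x4, takes a point from camera to world coordinates); the wrist camera has in their place "mount" (4x4, takes a point from camera to tool coordinates, whose origin is the TCP and whose axes are the flange's). Camera axes: x right, y up, looking along -z (the intrinsics and any distortion apply to the point x, -y, -z); pixel columns grow to the right and rows downward; lengths in m; the calibration is good to about 2 mm. A picture is of the moment at which its call begins: read the wrist's pose just before it. camera_model takes no time and is no camera call.
- robot.hand_in(): hands the job in, once; it reports no verdict.
The state is a dict: "time": time; "qpos": joint angles; "qvel": joint speeds; "joint_efforts": joint torques, N m; "tool_pos": TCP position; "tool_rot": TCP orientation; "contact_force": force on the tool from outside, world axes, zero at the start; "torque": the same for the moment, N m; "opening": finger opening in m.
Only numpy, scipy, OpenCV 4.12 (cv2) and the standard library are available. Lean on these libraries where they do the work, as an engineer would, in place of code of your own. Each camera call takes 0.05 s, during which the arm holds its last target. There are 200 camera calls.

### The job

First hang the headphones over the stand's side bar, headband resting crosswise on the bar, ear cups clear of the table, and let go of them. Then screw the brass knurled cap on top of the stand's post clockwise until it bottoms out, back it off a quarter turn so the bar is not clamped hard, and finish with the cap still gripped in your fingers at that setting, without letting go. Leave the headphones hanging and everything else on the table where it is.

Things in the scene. Friction and masses are not known exactly. Their poses are not given: they have to be found in the camera images.
- headphones: Rigid black headphones, 220 g, standing upright on two rectangular cups (60 mm along y, 75 tall). Origin: on the table midway between the cups; z up; x from cup to cup (163 mm overall, 88 between inner faces). Headband: arch in the x-z plane, 28 mm wide along y (flat parallel edges to pinch from above), 10 thick, mid-line radius 72 about a point 95 mm above the origin; top at 172 mm.
- band_under (a point): Underside of the headband at its crown, 162 mm above the headphones' origin: the point that rests on the bar. Pinched 32 mm to either side of the crown along the headphones' x, where the band's centre is about 159 mm above their origin, the fingers pass beside the bar.
- stand: Stand fixed to the table, in varying place and yaw. Origin: centre of the underside of its round base (radius 65 mm, 12 thick); z up. Post on the z axis (radius 9 mm, collar radius 15 from 190 to 228 mm height). One level aluminium bar leaves the post along the stand's own -y, its axis 205 mm high, radius 8, reaching 180 mm out to a black end ball of radius 12.
- bar_mid (a point): Point on top of the bar, 115 mm out from the post's axis and 213 mm above the table: a good place for the crown of the headband. The hung headphones' y axis lies along the bar, either way round.
- cap (a joint): Turn of the brass knurled cap on its thread, rad: 0 = bottomed out on a hard stop; it grows as the cap is unscrewed (anticlockwise seen from above), the cap rising 6 mm a turn. The cap is already started on the thread and cannot come off. It resists with about 0.06 N m of friction and stays where it is left. A quarter turn is 1.57.
- cap_mid (a point): Centre of the knurled cap on the post's axis: brass cylinder 32 mm in diameter and 32 mm tall with a red mark on its top, vertical axis; this point lies 250 mm above the table when the cap is bottomed out. Pinch it from above across its diameter at this height; the bar's top is 37 mm lower.
- remote: Black remote control, 150 x 45 x 18 mm (x, y, z), lying flat; bystander. Origin: centre of underside.
- puck: Steel record weight, 76 mm across, 42 mm tall; bystander. Origin: centre of underside.
- valve: Spare amplifier valve with black base and amber glass, 36 mm across, 85 mm tall, standing; bystander. Origin: centre of underside.
- screw_jar: Clear jar with blue cap, 60 mm across, 65 mm tall; bystander. Origin: centre of underside.
- valve_box: Cardboard valve box, 50 x 50 x 100 mm, standing; bystander. Origin: centre of underside.
- screwdriver: Screwdriver lying flat along its x; bystander. Origin: its middle on the table.
Not all that is in view belongs to the job. Leave any orange or red look-alike of the headphones alone.

How it is judged:
On the way, in this order (a step that is already met when the one before it is completed fails the run):
1. the headphones hang by the headband on the bar, clear of the table, let go (contact force between headphones and stand above 0.8 N and height (world z) of headphones above 0.035 m and angle between headphones's own z axis and vertical below 0.35 rad and angle between the y axis of headphones and the y axis of stand, either way round below 0.45 rad and y of band_under in the frame of stand between -0.165 and -0.045 m and x of band_under in the frame of stand between -0.03 and 0.03 m and z of band_under in the frame of stand between 0.195 and 0.225 m and contact force between each of the arm, the fingers and headphones below 0.1 N), for 0.3 s.
2. the cap is screwed down to its stop (value of joint cap below 0.06 rad), for 0.1 s.
At the end, for the whole second after the job is handed in: Cap 1.57 rad (within 0.3) off its stop, gripped by the fingers with over 3 N. Headphones hang untouched and clear of the table: crown of the band 45 to 165 mm out from the post, within 30 mm of the bar's line, band crosswise within 0.45 rad, tilt under 0.35 rad (all of step 1 and value of joint cap between 1.27 and 1.87 rad and contact force between the fingers and cap above 3 N); the arm keeps its last pose, push and grip.
It fails at once if a bystander is moved by more than 30 mm or knocked over (distance of any of remote, puck, valve, screw_jar, valve_box, screwdriver from where it was at the start of the episode above 0.03 m or angle between any of remote, puck, valve, screw_jar, valve_box's own z axis and vertical above 0.5 rad).
It also fails if it takes over 58 s, if anything falls off the work surface, if the arm or the gripper's body presses on something with over 40 N, if the wrist force passes 120 N, or if a joint passes its speed limit or range.

## Working session

There is one attempt and no reset: what is moved stays moved. The work goes in short steps, Python scripts to look and compute and a shell command to move; the robot and the scene stay as the last step left them, time stands still between calls to the robot, and variables do not carry over. Pictures are saved under pics/ and viewed, about 8 in all and at most 12, crops included, and the job is handed in when it is done.

```bash
ls; mkdir -p pics; python3 - <<'E'
from cell import robot, viewer
import cv2, numpy as np
s=robot.observe(); print({k:np.round(v,3).tolist() for k,v in s.items()})
for n in ("scene","side","wrist"):
    cv2.imwrite(f"pics/{n}0.png",viewer.read_camera(n)); m=viewer.camera_model(n)
    print(n,{k:np.round(v,3).tolist() for k,v in m.items()})
E
```

```text
pics
{'time': 0.0, 'qpos': [-1.354, 0.343, 1.525, 0.0, 1.275, -0.146], 'qvel': [-0.001, -0.0, -0.001, -0.001, -0.001, -0.0], 'joint_efforts': [0.0, -43.124, -24.422, 0.072, 0.056, -0.0], 'tool_pos': [0.186, -0.491, 0.404], 'tool_rot': [-3.14, -0.0, 0.363], 'contact_force': [0.13, 1.377, 0.953], 'torque': [-0.008, -0.014, -0.01], 'opening': 0.092}
scene {'fx': 501.707, 'fy': 501.707, 'cx': 313.536, 'cy': 202.042, 'pose': [[-0.799, -0.381, 0.466, 1.156], [0.602, -0.504, 0.619, 0.855], [-0.001, 0.775, 0.632, 1.065], [0.0, 0.0, 0.0, 1.0]]}
side {'fx': 441.846, 'fy': 441.846, 'cx': 323.624, 'cy': 209.048, 'pose': [[0.987, 0.107, -0.12, 0.332], [-0.161, 0.626, -0.763, -1.163], [-0.006, 0.772, 0.635, 1.118], [0.0, 0.0, 0.0, 1.0]]}
wrist {'fx': 293.537, 'fy': 293.537, 'cx': 316.537, 'cy': 202.286, 'mount': [[0.001, 0.959, 0.283, 0.077], [1.0, -0.001, 0.001, 0.001], [0.001, 0.283, -0.959, 0.021], [0.0, 0.0, 0.0, 1.0]]}
```

View pics/scene0.png

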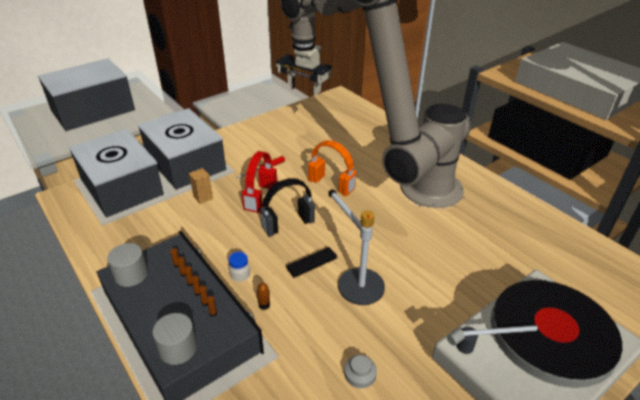

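View pics/side0.png

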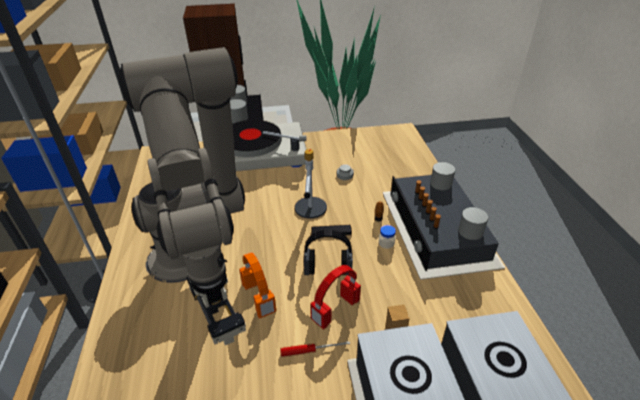

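The scene view shows the black headphones at about (288,205), the stand base at (361,287), the cap at (368,219) and the ball at (333,194). The red and orange look-alikes are behind them. I'll zoom both views for finer pixel positions.

```bash
python3 - <<'E'
import cv2, numpy as np
a=cv2.imread("pics/scene0.png")[165:305,240:400]; b=cv2.imread("pics/side0.png")[140:300,280:400]
a=cv2.resize(a,None,fx=2.75,fy=2.75,interpolation=2); b=cv2.resize(b,None,fx=2.75,fy=2.75,interpolation=2)
o=np.zeros((440,780,3),np.uint8); o[:a.shape[0],:a.shape[1]]=a; o[:b.shape[0],445:445+b.shape[1]]=b
cv2.imwrite("pics/crop.png",o); print(a.shape,b.shape)
E
```

```text
(385, 440, 3) (440, 330, 3)
```

View pics/crop.png

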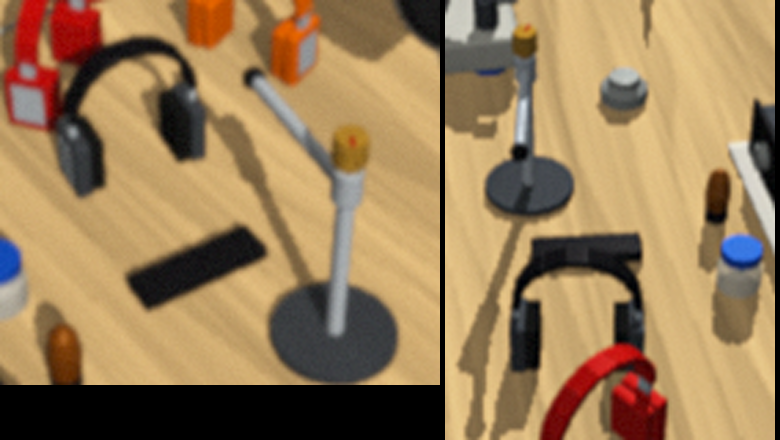

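```bash
cat > h.py <<'E'
import numpy as np
from cell import robot, viewer
from scipy.optimize import least_squares
def proj(m,P,pose=None):
    T=np.array(m["pose"]) if pose is None else pose
    p=(np.atleast_2d(P)-T[:3,3])@T[:3,:3]
    return np.c_[m["cx"]+m["fx"]*p[:,0]/-p[:,2], m["cy"]+m["fy"]*-p[:,1]/-p[:,2]]
def place(P,q):
    c,s=np.cos(q[2]),np.sin(q[2]); P=np.asarray(P,float)
    return np.c_[q[0]+c*P[:,0]-s*P[:,1], q[1]+s*P[:,0]+c*P[:,1], P[:,2]]
def fit(obs,q0):
    "obs: list of (model,pose,point,pixel)"
    f=lambda q: np.concatenate([(proj(m,place([p],q),T)-u).ravel() for m,T,p,u in obs])
    r=least_squares(f,q0,loss="soft_l1",f_scale=2); return r.x,f(r.x).reshape(-1,2)
def wrist():
    from scipy.spatial.transform import Rotation as R
    s=robot.observe(); T=np.eye(4); T[:3,:3]=R.from_euler("xyz",s["tool_rot"]).as_matrix(); T[:3,3]=s["tool_pos"]
    m=viewer.camera_model("wrist"); return m,T@np.array(m["mount"])
E
python3 - <<'E'
from h import *
a=viewer.camera_model("scene"); b=viewer.camera_model("side")
A=lambda u,v:(240+u/2.75,165+v/2.75); B=lambda u,v:(280+(u-445)/2.75,140+v/2.75)
h=.001
hp=[(a,(81.5,30,0),A(81,194)),(a,(44,30,0),A(103,183)),(a,(-44,30,0),A(182,159)),(a,(-81.5,30,0),A(204,153)),
(b,(-81.5,-30,0),B(512,366)),(b,(-44,-30,0),B(535,369)),(b,(0,0,172),B(577,252)),(b,(81.5,-30,75),B(641,305)),(b,(44,-30,75),B(615,303))]
for y0 in (0,.3): 
  q,r=fit([(m,None,np.array(p)*h,u) for m,p,u in hp],[.4,-.3,y0]); print("hp",q.round(4),r.round(1).tolist())
st=[(a,(0,0,12),A(334,334)),(a,(0,-180,205),A(254,77)),(a,(0,0,270),A(351,138)),(b,(0,0,12),B(529,186)),(b,(0,-180,205),B(520,151)),(b,(0,0,270),B(526,30))]
q,r=fit([(m,None,np.array(p)*h,u) for m,p,u in st],[.4,0,0]); print("st",q.round(4),r.round(1).tolist())
E
```

```text
hp [ 0.5044 -0.142  -0.1457] [[0.0, 3.9], [3.0, 3.9], [-0.7, 3.5], [1.7, 1.9], [-1.1, 3.0], [1.7, 1.7], [-0.7, 0.2], [1.3, 8.8], [-0.8, 9.7]]
hp [ 0.5044 -0.142  -0.1457] [[0.0, 3.9], [3.0, 3.9], [-0.7, 3.5], [1.7, 1.9], [-1.1, 3.0], [1.7, 1.7], [-0.7, 0.2], [1.3, 8.8], [-0.8, 9.7]]
st [ 0.495   0.1938 -0.1902] [[-0.3, -1.0], [-0.1, 1.2], [-0.3, -0.8], [0.3, -1.9], [-0.5, -0.1], [-0.4, -0.8]]
```

```bash
python3 -m creep '[[[0,0,35,0,0,0],[24,29,2,0,0,-3],[24,29,2,0,0,-3],[24,29,2,0,0,-3],[24,29,2,0,0,-3]]]' -0.2 25
python3 -m creep '[[[24,29,2,0,0,-3],[24,29,2,0,0,-3],[24,29,0,0,0,-3],[24,29,0,0,0,-3],[24,29,0,0,0,-3]]]'
python3 -m creep '[[[24,29,0,0,0,-3],[24,29,0,0,0,-3],[0,0,0,0,0,0]]]'
python3 - <<'E'
from h import *
import cv2
np.save("pics/w1.npy",wrist()[1]); cv2.imwrite("pics/w1.png",viewer.read_camera("wrist"))
E
```

```text
time: 0.57
tool_pos: [0.2806, -0.3758, 0.4456]
tool_rot: [-3.137, 0.0, 0.135]
contact_force: [0.9, -0.4, -0.2]
opening: 0.063
time: 0.98
tool_pos: [0.4041, -0.2227, 0.4499]
tool_rot: [-3.137, -0.0, -0.143]
contact_force: [0.9, -0.3, 0.1]
opening: 0.055
time: 1.23
tool_pos: [0.4563, -0.1565, 0.4497]
tool_rot: [-3.134, -0.001, -0.251]
contact_force: [-1.4, 0.3, -0.2]
opening: 0.0549
```

View pics/w1.png

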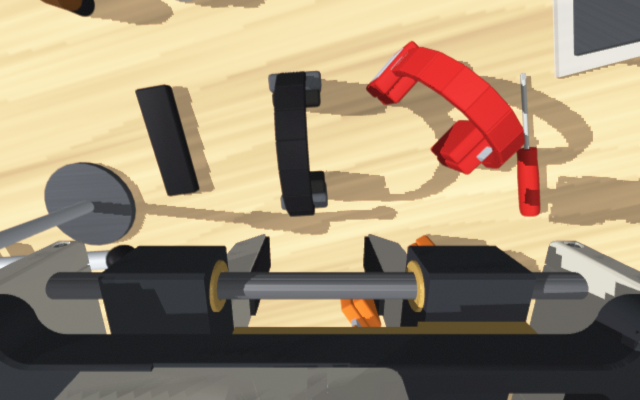

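```bash
python3 - <<'E'
from h import *
m=viewer.camera_model("wrist"); T=np.load("pics/w1.npy")
o=[((81.5,30,75),(269,74)),((81.5,-30,75),(321,71)),((-44,-30,75),(327,173)),((-81.5,-30,75),(327,207)),((0,14,172),(277,145)),((0,-14,172),(308,143))]
q,r=fit([(m,T,np.array(p)*.001,u) for p,u in o],[.5,-.14,-.15]); print(q.round(4),r.round(1).tolist())
print("proj ",proj(m,place(np.array([(81.5,30,75),(81.5,-30,75),(-81.5,30,75),(-81.5,-30,75),(0,14,172),(0,-14,172)])*.001,q),T).round(0).tolist())
a=viewer.camera_model("scene");b=viewer.camera_model("side")
P=place([(0,0,.172)],q); print(proj(a,P),proj(b,P))
g=place([(-.032,0,0)],q); print("grasp xy",g, "dyaw deg",np.degrees(q[2]-robot.observe()["tool_rot"][2]), "delta mm",(g[0,:2]-robot.observe()["tool_pos"][:2])*1000)
E
```

```text
[ 0.5116 -0.1475 -0.2032] [[-1.1, -8.7], [1.1, -8.5], [-0.6, 1.7], [0.5, -2.9], [-0.6, 3.5], [0.7, 4.0]]
proj  [[268.0, 65.0], [322.0, 62.0], [280.0, 206.0], [328.0, 204.0], [276.0, 149.0], [309.0, 147.0]]
[[283.86230565 181.86932369]] [[329.83339644 232.77951754]]
grasp xy [[ 0.48028723 -0.14105961  0.        ]] dyaw deg 2.613342909530814 delta mm [25.16919648 17.17085149]
```

```bash
python3 -m creep '[[[11,8,0,0,0,1.3],[11,8,0,0,0,1.3],[0,0,-35,0,0,0],[0,0,-35,0,0,0],[0,0,-30,0,0,0]]]'
python3 - <<'E'
from h import *
import cv2
print(robot.observe()["tool_pos"],robot.observe()["tool_rot"])
np.save("pics/w2.npy",wrist()[1]); cv2.imwrite("pics/w2.png",viewer.read_camera("wrist"))
E
```

```text
time: 1.7
tool_pos: [0.4788, -0.1437, 0.3529]
tool_rot: [3.141, -0.014, -0.196]
contact_force: [-1.7, -0.2, -0.6]
opening: 0.0552
[ 0.47883781 -0.14369867  0.3529309 ] [ 3.14146186 -0.01434007 -0.19595541]
```

View pics/w2.png

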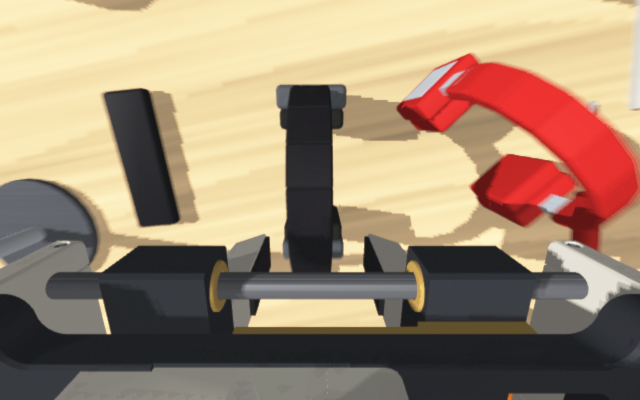

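```bash
python3 -m creep '[[[0,3,-20,0,0,0],[0,0,-18,0,0,0],[0,0,0,0,0,0]]]'
python3 -m creep '[[[0,0,0,0,0,0],[0,0,0,0,0,0],[0,0,0,0,0,0],[0,0,0,0,0,0],[0,0,0,0,0,0]]]' 1 30
python3 -m creep '[[[0,0,30,0,0,0],[0,0,35,0,0,0],[0,0,35,0,0,0],[0,0,0,0,0,0]]]'
python3 - <<'E'
from h import *
import cv2
print(robot.observe()["tool_pos"],robot.observe()["tool_rot"])
np.save("pics/w3.npy",wrist()[1]); cv2.imwrite("pics/w3.png",viewer.read_camera("wrist"));cv2.imwrite("pics/s3.png",viewer.read_camera("scene"))
E
```

```text
time: 2.0
tool_pos: [0.4764, -0.1423, 0.3069]
tool_rot: [-3.139, 0.002, -0.197]
contact_force: [-1.4, 0.7, -0.7]
opening: 0.0552
time: 2.42
tool_pos: [0.4773, -0.1446, 0.312]
tool_rot: [-3.14, -0.003, -0.198]
contact_force: [-0.5, -1.1, -1.4]
opening: 0.027
time: 2.75
tool_pos: [0.4759, -0.1441, 0.4157]
tool_rot: [-3.139, 0.001, -0.198]
contact_force: [1.2, 0.1, -2.1]
opening: 0.0271
[ 0.47593554 -0.14406454  0.4157484 ] [-3.13920618e+00  1.15882211e-03 -1.98184868e-01]
```

View pics/w3.png

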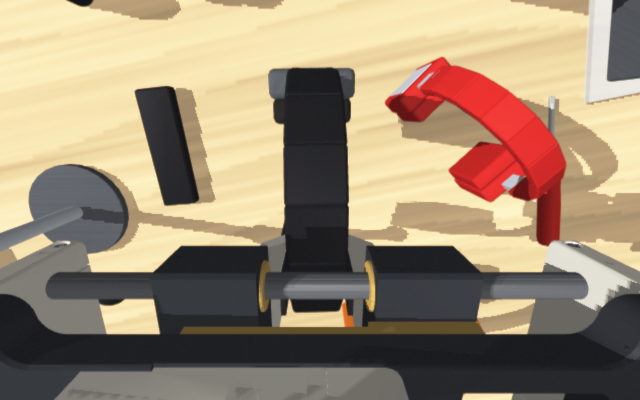

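```bash
python3 -m creep '[[[-7,15,3,0,0,0],[-7,25,2,0,0,0],[-7,25,0,0,0,0],[-7,25,0,0,0,0],[-7,25,0,0,0,0]]]'
python3 -m creep '[[[-3,25,0,0,0,0],[0,25,0,0,0,0],[0,20,0,0,0,0],[0,15,0,0,0,0],[0,0,0,0,0,0]]]'
python3 - <<'E'
from h import *
import cv2
print(robot.observe()["tool_pos"],robot.observe()["tool_rot"])
T=wrist()[1];np.save("pics/w4.npy",T); a=viewer.read_camera("wrist"); s=viewer.read_camera("scene")[110:310,240:440]; d=viewer.read_camera("side")[100:300,240:400]
o=np.zeros((590,800,3),np.uint8); f=lambda x,k:cv2.resize(x,None,fx=k,fy=k,interpolation=2)
o[:250,:400]=f(a,.625); o[:400,400:800]=f(s,2); o[250:590,:272]=f(d,1.7); cv2.imwrite("pics/m4.png",o); cv2.imwrite("pics/w4.png",a)
E
```

```text
time: 3.27
tool_pos: [0.4362, -0.0264, 0.4079]
tool_rot: [-3.136, 0.024, -0.206]
contact_force: [-0.4, 0.8, -2.3]
opening: 0.0276
time: 3.68
tool_pos: [0.4253, 0.0687, 0.4004]
tool_rot: [-3.136, 0.043, -0.202]
contact_force: [0.1, 1.2, -3.0]
opening: 0.0275
[0.42526814 0.06871949 0.40036741] [-3.1360321   0.04325052 -0.2015611 ]
```

View pics/m4.png

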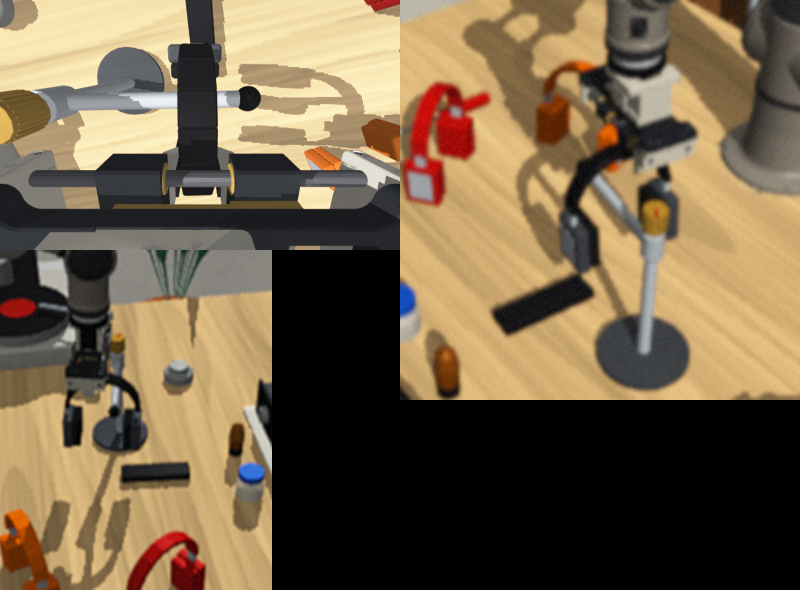

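```bash
python3 - <<'E'
from h import *
m=viewer.camera_model("wrist"); T=np.load("pics/w4.npy")
q=[.495,.1938,-.1902]
print(proj(m,place([(0,-.18,.205),(0,-.06,.205),(0,0,.275),(0,0,.012)],q),T).round(0).tolist())
obs=[((0,-.18,.205),(397,155)),((0,0,.012),(209,130))]
print(fit([(m,T,np.array(p),u) for p,u in obs],q))
E
```

```text
[[392.0, 159.0], [188.0, 161.0], [-57.0, 199.0], [205.0, 131.0]]
(array([ 0.49523671,  0.19063319, -0.18268982]), array([[ 0.49188361,  0.03407304],
       [-1.15017106,  0.13493578]]))
```

```bash
python3 -m creep '[[[8,1,0,-0.5,-2.4,0],[7,1,0,0,0,0],[0,0,-12,0,0,0],[0,0,-10,0,0,0],[0,0,0,0,0,0]]]'
python3 - <<'E'
from h import *
s=robot.observe();print(s["tool_pos"],s["tool_rot"],s["contact_force"])
E
```

```text
time: 4.25
tool_pos: [0.4421, 0.0647, 0.3772]
tool_rot: [-3.139, 0.001, -0.209]
contact_force: [-0.7, -0.1, -2.1]
opening: 0.0278
[0.44206796 0.06472348 0.3771984 ] [-3.13910816e+00  1.46293704e-03 -2.08759774e-01] [-0.74563378 -0.09884554 -2.05745394]
```

```bash
python3 -m creep '[[[-1,4,-6,0,0,0.6],[0,0,-5,0,0,0.6],[0,0,0,0,0,0]]]'
python3 -m creep '[[[0,0,-3,0,0,0],[0,0,0,0,0,0]]]'
python3 -m creep '[[[0,0,-2,0,0,0],[0,0,0,0,0,0]]]'
```

```text
time: 4.5
tool_pos: [0.4415, 0.0676, 0.3653]
tool_rot: [-3.139, 0.004, -0.188]
contact_force: [-0.9, 0.2, -1.4]
opening: 0.0279
time: 4.67
tool_pos: [0.4417, 0.0675, 0.3625]
tool_rot: [-3.139, 0.003, -0.188]
contact_force: [-0.5, -0.4, -0.9]
opening: 0.0275
time: 4.83
tool_pos: [0.4417, 0.0676, 0.3617]
tool_rot: [-3.139, 0.002, -0.188]
contact_force: [-2.4, -0.3, -1.0]
opening: 0.0272
```

```bash
python3 -m creep '[[[0,0,-3,0,0,0],[0,0,0,0,0,0]]]'
python3 - <<'E'
from h import *
import cv2
T=wrist()[1];np.save("pics/w5.npy",T); a=viewer.read_camera("wrist"); s=viewer.read_camera("scene")[130:270,260:400]; d=viewer.read_camera("side")[130:270,260:360]
o=np.zeros((590,800,3),np.uint8); f=lambda x,k:cv2.resize(x,None,fx=k,fy=k,interpolation=2)
o[:250,:400]=f(a,.625); o[:392,400:792]=f(s,2.8); o[250:590,:242]=f(d,2.428)[:340,:242]; cv2.imwrite("pics/m5.png",o)
E
```

```text
time: 5.0
tool_pos: [0.4416, 0.0677, 0.3601]
tool_rot: [-3.139, -0.001, -0.188]
contact_force: [-1.4, -0.1, -1.8]
opening: 0.0277
```

View pics/m5.png

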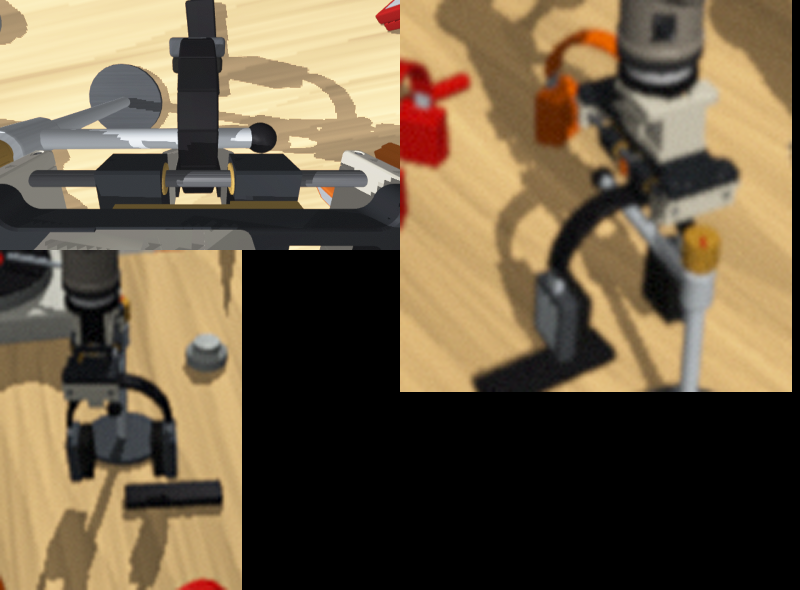

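```bash
for i in 1; do python3 -m creep '[[[-5,1,-3,0,0,0],[0,0,0,0,0,0],[0,0,0,0,0,0]]]'
python3 -m creep '[[[0,0,-3,0,0,0],[0,0,0,0,0,0],[0,0,0,0,0,0]]]'
python3 -m creep '[[[0,0,-3,0,0,0],[0,0,0,0,0,0],[0,0,0,0,0,0]]]'; done | grep -E 'pos|force|rot'
```

```text
tool_pos: [0.438, 0.0686, 0.3587]
tool_rot: [-3.138, -0.009, -0.188]
contact_force: [1.0, 0.2, -1.4]
tool_pos: [0.438, 0.0686, 0.3565]
tool_rot: [-3.137, -0.011, -0.188]
contact_force: [-1.5, 0.4, 1.3]
tool_pos: [0.4381, 0.0686, 0.3542]
tool_rot: [-3.137, -0.013, -0.188]
contact_force: [-1.1, 1.3, 2.1]
```

```bash
python3 -m creep '[[[0,0,1,0,0,0],[0,0,0,0,0,0],[0,0,0,0,0,0],[0,0,0,0,0,0]]]' -0.2 25
python3 -m creep '[[[0,0,8,0,0,0],[0,0,15,0,0,0],[0,0,25,0,0,0],[0,0,30,0,0,0],[0,0,0,0,0,0]]]'
python3 - <<'E'
from h import *
import cv2
T=wrist()[1];np.save("pics/w6.npy",T); a=viewer.read_camera("wrist"); s=viewer.read_camera("scene")[130:270,260:400]; d=viewer.read_camera("side")[130:270,260:360]
o=np.zeros((590,800,3),np.uint8); f=lambda x,k:cv2.resize(x,None,fx=k,fy=k,interpolation=2)
o[:250,:400]=f(a,.625); o[:392,400:792]=f(s,2.8); o[250:590,:242]=f(d,2.428)[:340,:242]; cv2.imwrite("pics/m6.png",o)
E
```

```text
time: 6.23
tool_pos: [0.4383, 0.0686, 0.3544]
tool_rot: [-3.137, -0.012, -0.188]
contact_force: [0.7, -0.2, 0.8]
opening: 0.0493
time: 6.65
tool_pos: [0.4376, 0.0685, 0.4356]
tool_rot: [-3.138, -0.007, -0.188]
contact_force: [0.5, 0.8, -0.3]
opening: 0.0551
```

View pics/m6.png

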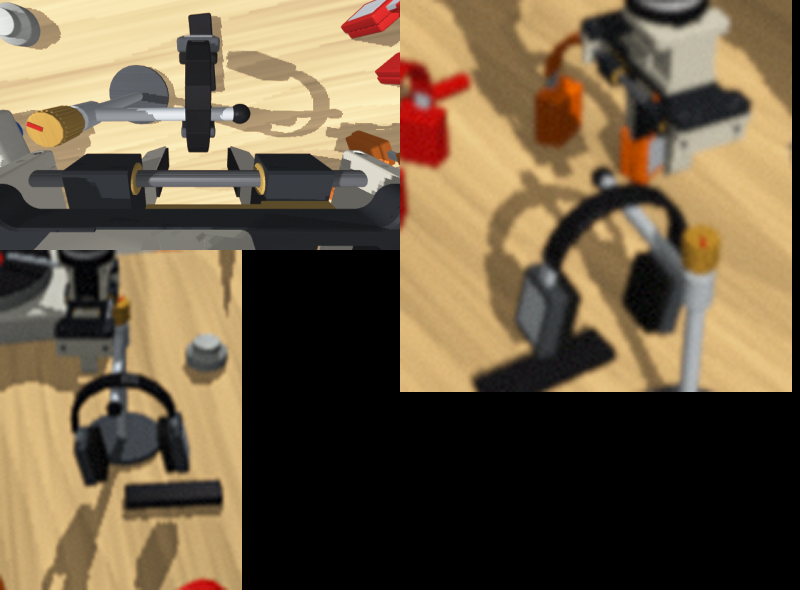

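```bash
python3 - <<'E'
from h import *
s=robot.observe(); print(s["qpos"].round(3) if hasattr(s["qpos"],"round") else s["qpos"], s["tool_pos"], s["tool_rot"])
m=viewer.camera_model("wrist"); T=np.load("pics/w6.npy"); q=[.495,.1915,-.185]
for z in (.266,.272,.278,.284): print(z,(proj(m,place([(0,0,z)],q),T)*.625).round(1),(2.8*(proj(viewer.camera_model("scene"),place([(0,0,z)],q))-[260,130])).round(1))
print((proj(m,place([(0,-.18,.205)],q),T)*.625).round(1))
E
```

```text
[-0.019  0.167  1.689  0.002  1.286  1.74 ] [0.43663165 0.06850382 0.43042765] [-3.13958612e+00  1.35548613e-03 -1.88368419e-01]
0.266 [[ 43.3 128.2]] [[298.4 238.5]]
0.272 [[ 37.4 130.3]] [[298.9 233.3]]
0.278 [[ 31.  132.5]] [[299.3 228. ]]
0.284 [[ 24. 135.]] [[299.8 222.7]]
[[239.7 113. ]]
```

```bash
{ python3 -m creep '[[[0,0,25,0,0,0],[0,0,20,0,0,0],[12,24,0,0,0,7],[12,25,0,0,0,7],[12,25,0,0,0,7]]]' -0.52 25
python3 -m creep '[[[11,24,0,0,0,7],[11,24,0,0,0,7],[0,0,0,0,0,7],[0,0,0,0,0,7],[0,0,0,0,0,7]]]'
python3 -m creep '[[[0,0,0,0,0,7],[0,0,0,0,0,7],[0,0,0,0,0,7],[0,0,0,0,0,7],[0,0,0,0,0,7]]]'
python3 -m creep '[[[0,0,0,0,0,7],[0,0,0,0,0,7],[0,0,0,0,0,7],[0,0,0,0,0,7],[0,0,0,0,0,7]]]'
python3 -m creep '[[[0,0,0,0,0,7],[0,0,0,0,0,7],[0,0,0,0,0,7],[0,0,0,0,0,7],[0,0,0,0,0,7]]]'
python3 -m creep '[[[0,0,0,0,0,7],[0,0,0,0,0,7],[0,0,0,0,0,7],[0,0,0,0,0,7],[0,0,0,0,0,7]]]'
python3 -m creep '[[[0,0,0,0,0,7],[0,0,0,0,0,7],[0,0,0,0,0,7],[0,0,0,0,0,7],[0,0,0,0,0,0]]]'; } | grep -E 'time|pos|rot'
python3 - <<'E'
from h import *
import cv2
s=robot.observe(); print(np.round(s["qpos"],3), s["tool_pos"], s["tool_rot"])
np.save("pics/w7.npy",wrist()[1]); cv2.imwrite("pics/w7.png",viewer.read_camera("wrist"))
E
```

```text
time: 7.22
tool_pos: [0.4715, 0.1412, 0.4727]
tool_rot: [3.14, 0.013, 0.182]
time: 7.63
tool_pos: [0.4957, 0.1966, 0.4647]
tool_rot: [-3.138, 0.024, 0.81]
time: 8.05
tool_pos: [0.4957, 0.1974, 0.4564]
tool_rot: [-3.125, 0.032, 1.434]
time: 8.47
tool_pos: [0.4954, 0.1973, 0.4486]
tool_rot: [-3.111, 0.032, 2.059]
time: 8.88
tool_pos: [0.4949, 0.1971, 0.4409]
tool_rot: [-3.099, 0.024, 2.684]
time: 9.3
tool_pos: [0.4943, 0.1969, 0.4332]
tool_rot: [-3.095, 0.011, -2.974]
time: 9.72
tool_pos: [0.4935, 0.1967, 0.4257]
tool_rot: [-3.098, -0.003, -2.47]
[ 0.246  0.336  1.475 -0.042  1.316 -1.987] [0.49349818 0.19672595 0.42567438] [-3.09817687e+00 -2.85902640e-03 -2.46954040e+00]
```

View pics/w7.png

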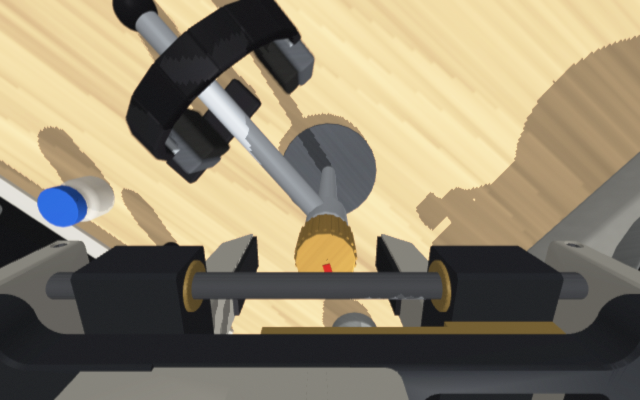

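```bash
{ python3 -m creep '[[[1.5,-3.5,0,2,1.5,0],[0,0,-6,0,0,0],[0,0,-5,0,0,0],[0,0,0,0,0,0]]]'; python3 - <<'E'
from h import *
s=robot.observe(); print("pos rot",s["tool_pos"], s["tool_rot"])
E
} | grep -E 'time|pos|rot|force'
```

```text
time: 10.1
tool_pos: [0.4947, 0.1931, 0.411]
tool_rot: [3.14, -0.007, -2.489]
contact_force: [-0.1, 0.5, 0.1]
pos rot [0.49467342 0.19314199 0.41100515] [ 3.13955662 -0.00704595 -2.48905751]
```

```bash
{ python3 -m creep '[[[0,0,0,0,0,0],[0,0,0,0,0,0],[0,0,0,0,0,0],[0,0,0,0,0,0],[0,0,0,0,0,0]]]' 1 20
python3 -m creep '[[[0,0,1.4,0,0,-7],[0,0,1.4,0,0,-7],[0,0,1.4,0,0,-7],[0,0,1.4,0,0,-7],[0,0,1.4,0,0,-7]]]'; python3 - <<'E'
from h import *
s=robot.observe(); print("pos rot",s["tool_pos"], s["tool_rot"],s["torque"])
E
} | grep -E 'time|pos|rot|force|open'
```

```text
time: 10.52
tool_pos: [0.4944, 0.1936, 0.4101]
tool_rot: [3.141, -0.009, -2.492]
contact_force: [0.6, -0.4, 0.5]
opening: 0.0412
time: 10.93
tool_pos: [0.4954, 0.193, 0.4119]
tool_rot: [-3.139, -0.013, -3.117]
contact_force: [3.3, -0.3, -9.3]
opening: 0.0317
pos rot [0.49536827 0.19304032 0.41192232] [-3.13865204 -0.01265262 -3.11670572] [ 0.04318267 -0.76495997  0.07449411]
```

```bash
cat > st.py <<'E'
from h import *
s=robot.observe(); print("pos rot",np.round(s["tool_pos"],4), np.round(s["tool_rot"],3),np.round(s["contact_force"],1),"TQ",np.round(s["torque"],3),"q6",np.round(s["qpos"][5],3),"t",s["time"])
E
python3 -m creep '[[[0,0,0,0,0,-7],[0,0,0.3,0,0,-7],[0,0,0.3,0,0,-7],[0,0,0.3,0,0,-7],[0,0,0.3,0,0,-7]]]' >/dev/null; python3 st.py
python3 -m creep '[[[0,0,0.3,0,0,-7],[0,0,0.3,0,0,-7],[0,0,0.3,0,0,-7],[0,0,0.3,0,0,-7],[0,0,0.3,0,0,-7]]]' >/dev/null; python3 st.py
```

```text
pos rot [0.4958 0.1917 0.4111] [-3.133 -0.013  2.541] [ 0.4 -1.  -2.9] TQ [-0.051 -0.383  0.049] q6 -0.748 t 11.35
pos rot [0.4961 0.1888 0.4116] [-3.127 -0.004  1.917] [-1.6 -4.7 -0.4] TQ [-0.688 -0.019  0.467] q6 -0.128 t 11.7667
```

```bash
python3 -m creep '[[[0,1,0,0,0,-3]]]' >/dev/null; python3 st.py
python3 -m creep '[[[0,1,0,0,0,-4],[0,0,0,0,0,0]]]' >/dev/null; python3 st.py
```

```text
pos rot [0.496  0.1889 0.4116] [-3.126e+00 -2.000e-03  1.859e+00] [-1.4 -8.4  0.6] TQ [-1.337 -0.165  0.497] q6 -0.069 t 11.85
pos rot [0.4959 0.1888 0.4117] [-3.125e+00  2.000e-03  1.783e+00] [ 0.5  2.6 -1.5] TQ [ 0.568 -0.347  0.169] q6 0.008 t 12.0167
```

```bash
cat > mk.py <<'E'
from h import *
import cv2,sys
a=viewer.read_camera("wrist"); cv2.imwrite(sys.argv[1],a); h=cv2.cvtColor(a,cv2.COLOR_BGR2HSV)[225:300,270:370].astype(int)
k=((h[...,0]<7)|(h[...,0]>173))&(h[...,1]>150)&(h[...,2]>80)
v,u=np.nonzero(k); print("red",k.sum(),(u.mean()+270,v.mean()+225) if len(u) else None)
E
python3 mk.py pics/k1.png
for i in 1; do python3 -m creep '[[[0,1,0,0,0,-6]]]' >/dev/null; python3 st.py
python3 -m creep '[[[0,0,0,0,0,-6]]]' >/dev/null; python3 st.py;python3 -m creep '[[[0,1,0,0,0,-6]]]' >/dev/null; python3 st.py; python3 mk.py pics/k2.png; done
```

```text
red 3 (np.float64(321.0), np.float64(271.0))
pos rot [0.4957 0.1892 0.4117] [-3.123  0.004  1.685] [-3.7 -7.7  1.6] TQ [-1.425  0.2    0.469] q6 0.107 t 12.15
pos rot [0.4954 0.1887 0.4117] [-3.123  0.006  1.578] [-2.3 -7.4  1.8] TQ [-0.974  0.076  0.517] q6 0.213 t 12.2333
pos rot [0.4952 0.1889 0.4118] [-3.122  0.009  1.471] [-3.1 -5.1  0.3] TQ [-0.887  0.099  0.418] q6 0.321 t 12.3167
red 39 (np.float64(327.97435897435895), np.float64(270.5128205128205))
```

```bash
python3 -m creep '[[[0,1,0.4,0,0,7],[0,0,0.4,0,0,7],[0,0,0.4,0,0,7],[0,0,0.4,0,0,7],[0,0,0.4,0,0,7]]]' >/dev/null; python3 st.py
python3 -m creep '[[[0,0,0.4,0,0,7],[0,0,0.4,0,0,7],[0,0,0.4,0,0,7],[0,0,0.4,0,0,7],[0,0,0.4,0,0,7]]]' >/dev/null; python3 st.py
python3 -m creep '[[[0,0,0.4,0,0,7],[0,0,0.4,0,0,7],[0,0,0,0,0,0],[0,0,0,0,0,0]]]' >/dev/null; python3 st.py; python3 mk.py pics/k3.png
```

```text
pos rot [0.4961 0.1906 0.4126] [-3.126  0.007  2.091] [ 0.6  1.2 -3. ] TQ [ 0.403 -0.459 -0.138] q6 -0.291 t 12.7833
pos rot [0.4966 0.1925 0.4131] [-3.13   0.004  2.716] [ 0.1  1.2 -2.8] TQ [ 0.421 -0.221 -0.109] q6 -0.913 t 13.2
pos rot [0.4965 0.1933 0.4133] [-3.131e+00  3.000e-03  2.970e+00] [ 0.5 -1.1 -0. ] TQ [-0.03  -0.132  0.04 ] q6 -1.166 t 13.5333
red 50 (np.float64(329.78), np.float64(270.38))
```

```bash
python3 -m creep '[[[0,0,0.4,0,0,5],[0,0,0,0,0,0],[0,0,0,0,0,0],[0,0,0,0,0,0]]]' 1 20 ; python3 st.py; python3 - <<'E'
from h import *
import cv2
L=[cv2.imread(f"pics/{n}.png")[215:300,250:390] for n in ("w7","k1","k2","k3")]
o=np.zeros((560,800,3),np.uint8); f=lambda x,k:cv2.resize(x,None,fx=k,fy=k,interpolation=2)
for i,x in enumerate(L): o[:121,i*200:i*200+200]=f(x,200/140)[:121,:200]
o[130:550,:420]=f(viewer.read_camera("scene")[130:270,260:400],3); o[130:550,430:790]=f(viewer.read_camera("side")[110:250,260:380],3); cv2.imwrite("pics/fin.png",o)
E
```

```text
time: 13.92
tool_pos: [0.4965, 0.1935, 0.4134]
tool_rot: [-3.132, 0.003, 3.048]
contact_force: [-0.7, -0.3, -1.6]
opening: 0.0317
pos rot [0.4965 0.1935 0.4134] [-3.132e+00  3.000e-03  3.048e+00] [-0.7 -0.3 -1.6] TQ [ 0.126 -0.115  0.054] q6 -1.244 t 13.9167
```

View pics/fin.png

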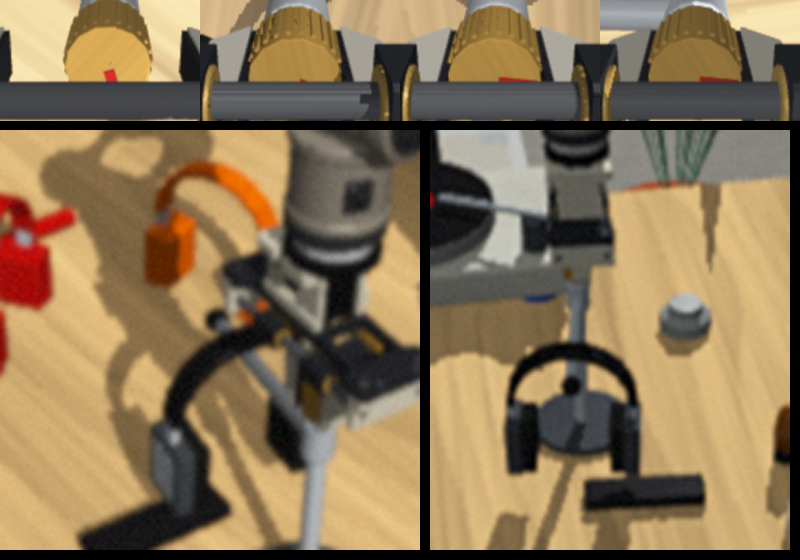

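The last picture shows the headphones hanging level, with the crown over the bar at about (572,350). The mark slipped in the fingers between strips 2 and 3, so the cap was against its stop. It stayed fixed in the fingers between strips 3 and 4, so the back-off did not slip.

```bash
python3 -c "
from cell import robot
print(robot.hand_in())"
```

```text
the job is handed in; nothing more can be done
None
```

I hung the headphones on the bar and let go. I then screwed the cap down to its stop, backed it off a quarter turn and handed in with the cap still gripped. No verdict was reported.

- **Headphones:** in the last pictures they hang level and crosswise on the bar, clear of the table, with nothing touching them. Just after release they looked tilted by a little over 0.1 rad, but they had settled by the end.
- **Cap stop:** the torque rose from about 0.06 to 0.47 N m and the fingers slipped on the cap, so I take it as bottomed out.
- **Back-off:** the tool turned 1.58 rad back. The red mark did not shift in the fingers over the first 1.50 rad. I did not check the last 5° that way, but the torque stayed low.
- **Grip:** it is set to 20 N and the fingers read 31.7 mm open, which matches the 32 mm cap.
- **Time:** about 14 s of the 58 s allowed.
- **Bystanders:** I saw none of them move, but I did not measure them at the end.

Two readings disagreed. The cap's starting height looked different in the scene and wrist views, by up to about 10 mm. That did not matter, because I turned until it hit the stop. Contact with the bar also came about 5 mm lower than I had calculated, so I lowered the headphones until the force showed contact.

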